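Ratchet check of a locking clamp

TASK

Test the ratchet of the blue-handled locking clamp: squeeze its two finger rings together until the ratchet teeth catch, then let go completely so that it is seen to hold itself shut. Then press the blue thumb plate down to free the teeth so that the handles spring fully open again, and leave the red-handled clamp locked as it is.

Things in the scene. Friction and masses are not known exactly. Their poses are not given: they have to be found in the camera images.
- blue_grip (a point): Midpoint between the two oval blue finger rings of a scissor clamp lying level on a grey stand fixed to the desk; 60 mm above the desk. x runs towards pivot (100 mm away) and jaws, y to the left ring, z up. Rings: 40 mm long (x), 20 wide, 6 thick; 59 mm over both when open. Stand: base plate 84 mm wide, 12 thick, with free space from there up to the rings; nothing on it is above the clamp
- blue_plate (a point): Centre of the top of the blue thumb plate (34 x 34 x 6 mm) at the end of the right handle, 50 mm behind the rings, 70 mm above the desk; moves with the handle. Pressed down (1 N at first, 4 N just before the stop) it bends the right handle down: the teeth part after about 9 mm, stop at 17 mm. Then the handles spring open and the plate slides up to 12 mm outward; let go, it rises again
- blue_handles (a joint): Closing angle of each half of the blue clamp, rad: 0 = open, 0.042 = held by the first tooth (51 mm over the rings), 0.078 = by the second (44 mm), 0.095 = stop (40 mm). The other half has a like spring and stands alike when let go; it is the width over both rings that counts, so an off-centre squeeze works too. Squeezing takes 5 to 15 N; a spring opens the handles when no tooth holds
- red_handles (a joint): The same angle of the other clamp, alike but with red rings and red plate, on a stand of its own; it stands locked on its first tooth (about 0.04) and must stay so
Things that resemble listed ones, but are neither listed nor needed, are in the scene too. What is shaped like the part that bears blue_grip but yellow is not meant.

How it is judged:
By the outcome, as a careful person would: the job done as asked, in the order asked, and still so for the second after the job is handed in, with the robot touching nothing.
It also fails if it takes over 40 s, if anything falls off the work surface, if the arm or the gripper's body presses on something with over 40 N, if the wrist force passes 120 N, or if a joint passes its speed limit or range.

ROBOT

A 6-joint arm with a two-finger parallel gripper is mounted at the origin on a cart in front of the work surface, level with it; the furniture and walls round the work are solid. World frame = base frame: x ahead of the robot, y to its left, z up, the work surface at z = 0. Lengths are in m, angles in rad, forces in N, time in s.
With the tool pointing down it reaches from about 0.3 to 0.775 m from the base axis. Payload 14.6 kg.
Tool frame: the origin (TCP) lies at the very end of the fingers, on their centre line; the grasp point (between the pads) lies 19 mm behind it; z points along the fingers, y is the line along which they close (so a half turn about z gives the same grasp; the last joint's range is limited). The gripper opens to 94 mm and grips with 3 to 60 N. Pads are 16 mm wide; open, the fingers measure 119 mm over their backs; the gripper's body (75 mm by 177 mm) begins 78 mm behind the grasp point.
Start: joints at [-1.175, 0.3, 1.521, -0, 1.321, -0.067], TCP at [0.246, -0.492, 0.205] pointing down, gripper open.
Joint ranges: [-3.03, 3.03], [-0.79, 2.21], [0.23, 2.52], [-1.04, 4.18], [0, 3.07], [-2.55, 2.55]. Speed limits (rad/s): [2.22, 2.22, 2.57, 3.14, 3.14, 3.14].

INTERFACE

Orientations are given as [roll, pitch, yaw] about the fixed x, y, z axes, in that order (R = Rz(yaw) Ry(pitch) Rx(roll)).
In Python, from station import ctrl gives the robot as it stands.
- The arm moves only by the tool move_arm, never from a script. Its argument "increments" is a list of rows, each a list of 7 numbers: the opening, from 0 (shut) to 1 (fully open), then the shift along the tool's x, y, z in units of 50 mm (1.0 is 50 mm), then the turn, a rotation vector about the tool's x, y, z in rad. In form: [[claw, tx, ty, tz, rx, ry, rz], ...]. A call has 1 to 20 rows; each row shifts and turns the commanded pose from where the row before left it, along the tool's axes as they then stand; what a row does not reach is not made up. A row lasts 1/10 s, in which the tool goes at most 50 mm and 8.59 degrees, less where a joint would pass 70% of its speed; a pose out of reach is approached as far as the arm can. A call is refused whole if a number of a shift passes 1 or a number of a turn 0.15, either way. A call with a gripper value outside its range is refused whole. The fingers move at their own pace and stop on an object; "force" is the grip in N (left out, the last holds). Time passes only in rows, so rows that do not move let the fingers close. It gives the time, the measured TCP pose, the force, the opening and the grip force at its end, in the units of the state.
- ctrl.get_obs(): the state, without advancing time (a new reading comes with each control period).
- ctrl.camera(name): name is "scene" or "top" or "wrist"; returns a dict with "color" (480x640x3 uint8, blue, green, red), "K" (3x3 intrinsics, pixels), "pose" (4x4, takes a point from camera to world coordinates); the wrist camera has in their place "tool_from_camera" (4x4, takes a point from camera to tool coordinates, whose origin is the TCP and whose axes are the flange's). Camera axes: x right, y down, z forward; pixel columns grow to the right and rows downward; lengths in m; the calibration is good to about 2 mm. A picture is of the moment at which its call begins: read the wrist's pose just before it. There is no depth.
- ctrl.hand_in(): hands the job in; it is judged then, once.
Trained networks look in a picture, given as the dict that the camera call returned (one of the last four; its "shot" number tells which), for a name from the list of things; names that differ only in an ending like _2 or _b are one class to them, and where a whole thing is asked for, a point or a joint stands for the part that bears it (a point fixed in the world has none). Each returns a list of dicts, best first, with "conf" (0 to 1); they miss things now and then, are a little off and sometimes report something else, mostly with a low value. They report only what shows in the picture. A call takes as long as a camera call. They do not tell look-alikes from the thing itself.
- ctrl.cut_out(name, picture): "mask" (480x640 bool, what is visible of it) and "centre" ([row, column] in pixels, amid what is visible of it).
The state is a dict: "time_s": time; "qpos": joint angles; "joint_vel": joint speeds; "tau": joint torques, N m; "ee_pos": TCP position; "eef_rot": TCP orientation; "force": force on the tool from outside, world axes, zero at the start; "moment": the same for the moment, N m; "grip_width": finger opening in m; "grip_force": force on a finger pad.
Only numpy, scipy, OpenCV 4.12 (cv2) and the standard library are available. Lean on these libraries where they do the work, as an engineer would, in place of code of your own. Each camera call takes 0.05 s, during which the arm holds its last target. There are 200 camera calls.

## Working session

There is one attempt and no reset: what is moved stays moved. The work goes in short steps, Python scripts to look and compute and a tool call to move; the robot and the scene stay as the last step left them, time stands still between calls to the robot, and variables do not carry over. Pictures are saved under pics/ and viewed, at most 10 in all, crops included, and the job is handed in when it is done.

Besides the shell and the picture viewer there is one more tool, called after "Request:" as name(argument=value, ...) on one line, values as JSON. move_arm: Moves the arm, as the interface text tells. Its arguments: {"type":"object","properties":{"increments":{"type":"array","items":{"type":"array","items":{"type":"number"}}},"force":{"type":"number"}},"required":["increments"]}

```bash
mkdir -p pics; ls
python3 - <<'E'
from station import ctrl
import cv2,numpy as np
o=ctrl.get_obs();print(o['time_s'],o['ee_pos'],o['eef_rot'])
for n in("top","scene"):
    p=ctrl.camera(n);cv2.imwrite(f"pics/{n}0.png",p["color"]);print(n,p["K"],p["pose"])
    for k in("blue_grip","blue_plate","blue_handles","red_handles"):
        for d in ctrl.cut_out(k,p)[:3]:
            print(k,d["conf"],d["centre"],d["mask"].sum())
E
```

```text
pics
0.0 [ 0.24542705 -0.49189194  0.20487395] [-3.14038959e+00 -6.23273426e-05  4.62787256e-01]
top [[558.23824966   0.         313.12124699]
 [  0.         558.23824966 239.45165383]
 [  0.           0.           1.        ]] [[ 0.01132362 -0.98759292  0.15662692  0.39444764]
 [-0.99992704 -0.0118426  -0.00238066 -0.02853018]
 [ 0.00420599 -0.15658853 -0.98765497  1.08791586]
 [ 0.          0.          0.          1.        ]]
blue_grip 0.87 [246.0, 378.6] 4346
blue_grip 0.67 [364.7, 253.3] 4716
blue_plate 0.88 [401.1, 261.2] 725
blue_plate 0.72 [272.4, 388.3] 697
blue_plate 0.37 [226.2, 372.7] 416
blue_handles 0.9 [223.7, 375.8] 431
blue_handles 0.77 [357.2, 250.1] 490
red_handles 0.96 [198.8, 218.5] 418
scene [[531.59941335   0.         323.79065496]
 [  0.         531.59941335 234.47857659]
 [  0.           0.           1.        ]] [[-0.7570723  -0.36162838  0.54411988  0.04953515]
 [-0.65319828  0.40217265 -0.64155215  0.55464893]
 [ 0.01317333 -0.84111954 -0.54068881  0.57769772]
 [ 0.          0.          0.          1.        ]]
blue_grip 0.74 [362.7, 398.1] 7680
blue_plate 0.94 [221.9, 388.9] 415
blue_plate 0.58 [343.1, 435.6] 1081
blue_handles 0.86 [219.1, 358.1] 281
blue_handles 0.81 [336.2, 380.2] 774
red_handles 0.91 [276.7, 214.4] 495
```

View pics/top0.png

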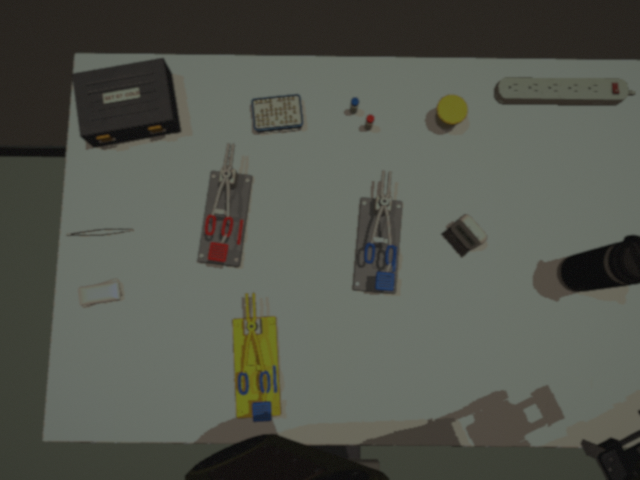

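View pics/scene0.png

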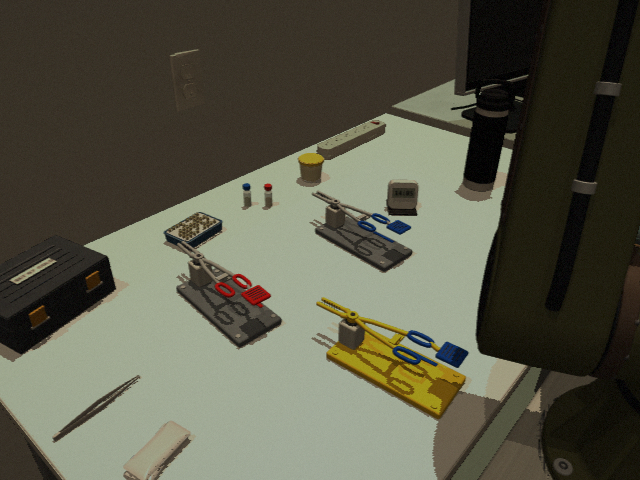

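Top view: the real blue clamp is on the grey stand at about (380,240), the yellow decoy at (258,365) and the red clamp at (222,220). I'll enlarge the blue one.

```bash
cat > h.py <<'E'
from station import ctrl
import cv2,numpy as np
def ray(p,T,uv,z):
    d=T[:3,:3]@np.linalg.inv(p["K"])@np.array([uv[0],uv[1],1.]);o=T[:3,3]
    return o+d*(z-o[2])/d[2]
def proj(p,T,X):
    c=np.linalg.inv(T)@np.append(X,1);c=p["K"]@c[:3];return c[:2]/c[2]
def blue(im):
    h=cv2.cvtColor(im,cv2.COLOR_BGR2HSV);return cv2.inRange(h,(100,120,40),(130,255,255))
E
python3 - <<'E'
from h import *
p=ctrl.camera("top");T=p["pose"]
c=p["color"][160:310,330:430];cv2.imwrite("pics/c1.png",cv2.resize(c,None,fx=4,fy=4,interpolation=cv2.INTER_CUBIC))
m=blue(p["color"]);n,l,s,ce=cv2.connectedComponentsWithStats(m)
for i in range(1,n):
    if s[i,4]>15 and 330<ce[i][0]<430: print(s[i],ce[i],ray(p,T,ce[i],.06),ray(p,T,ce[i],.07))
E
```

```text
[352  98   6   7  32] [354.4375  101.34375] [ 0.82983652 -0.10812915  0.06      ] [ 0.82560087 -0.10735478  0.07      ]
[365 243  10  20  84] [368.9047619  252.11904762] [ 0.53486783 -0.13494368  0.06      ] [ 0.53350176 -0.13390844  0.07      ]
[385 246  11  24  93] [390.93548387 255.52688172] [ 0.5289694  -0.17584184  0.06      ] [ 0.52766072 -0.17440873  0.07      ]
[376 272  18  18 272] [384.26102941 280.86764706] [ 0.4817251  -0.16303456  0.06      ] [ 0.48087603 -0.16172605  0.07      ]
```

View pics/c1.png

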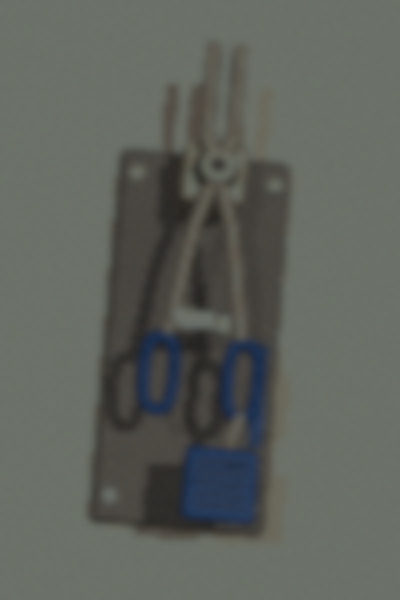

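Run:
```python
from h import *
p=ctrl.camera("top");T=p["pose"]
f=lambda x,y,z:ray(p,T,(330+(x-1.5)/4,160+(y-1.5)/4),z)[:2]
L=f(159,373,.06);R=f(244,381,.06);P=f(216,167,.065);S=[f(*a,.012) for a in((122,152),(92,518),(290,165),(262,533))]
print("L",L,"R",R,"mid",(L+R)/2,"pivot",P,"plate",f(219,484,.07),np.linalg.norm(L-R),np.linalg.norm(P-(L+R)/2))
a=lambda v:np.arctan2(v[1],v[0])
print(a(P-(L+R)/2),a(S[0]-S[1]),a(S[2]-S[3]),a(L-R)-np.pi/2)
```

```text
L [ 0.53346098 -0.1358116 ] R [ 0.53018311 -0.1752777 ] mid [ 0.53182204 -0.15554465] pivot [ 0.63059563 -0.16247613] plate [ 0.4813219  -0.16193808] 0.039601984351605383 0.09901649818114826
-0.07006056546288857 -0.08161279681183584 -0.08770179988458128 -0.0828651844325432
```

Request:
move_arm(increments=[[1, 0.58, -0.247, 0, 0, 0, 0], [1, 0.58, -0.247, 0, 0, 0, 0], [1, 0.58, -0.247, 0, 0, 0, 0], [1, 0.58, -0.247, 0, 0, 0, 0], [1, 0.58, -0.247, 0, 0, 0, 0], [1, 0.58, -0.247, 0, 0, 0, 0], [1, 0.58, -0.247, 0, 0, 0, 0], [1, 0.58, -0.247, 0, 0, 0, 0], [1, 0.58, -0.247, 0, 0, 0, 0], [1, 0.58, -0.247, 0, 0, 0, 0], [1, 0.58, -0.247, 0, 0, 0, 0], [1, 0.58, -0.247, 0, 0, 0, 0], [1, 0.58, -0.247, 0, 0, 0, 0], [1, 0.58, -0.247, 0, 0, 0, 0], [1, 0, 0, 0, 0, 0, 0.136], [1, 0, 0, 0, 0, 0, 0.136], [1, 0, 0, 0, 0, 0, 0.136], [1, 0, 0, 0, 0, 0, 0.136], [1, 0, 0, 0, 0, 0, 0], [1, 0, 0, 0, 0, 0, 0]])

```text
time_s: 2.6
ee_pos: [0.5316, -0.1562, 0.2054]
eef_rot: [-3.142, 0.0, -0.077]
force: [0.1, -0.3, 0.5]
grip_width: 0.0941
grip_force: 0.0
```

Run:
```python
from h import *
from scipy.spatial.transform import Rotation as Ro
o=ctrl.get_obs();p=ctrl.camera("wrist")
B=np.eye(4);B[:3,:3]=Ro.from_euler('xyz',o['eef_rot']).as_matrix();B[:3,3]=o['ee_pos'];T=B@p["tool_from_camera"]
print(o['time_s'],o['ee_pos'],o['eef_rot'],o['force'])
m=blue(p["color"]);n,l,s,ce=cv2.connectedComponentsWithStats(m)
for i in range(1,n):
    if s[i,4]>60: x,y,w,h=s[i,:4];print(s[i],ray(p,T,(x+w/2-.5,y+h/2-.5),.06),ray(p,T,ce[i],.07))
for X in((.532,-.1555,.06),(.4813,-.1619,.07)):
    cv2.drawMarker(p["color"],tuple(int(v) for v in proj(p,T,np.array(X))),(0,255,255))
cv2.imwrite("pics/w1.png",p["color"])
```

```text
2.6 [ 0.53162879 -0.15616303  0.20543956] [-3.14157880e+00  3.38291426e-05 -7.71188275e-02] [ 0.08193145 -0.27186784  0.4823674 ]
[339 190  25  51 370] [ 0.53942774 -0.17918864  0.06      ] [ 0.5427159  -0.18347724  0.07      ]
[290 204  22  46 527] [ 0.53285084 -0.13625573  0.06      ] [ 0.53539347 -0.1370409   0.07      ]
[319 270  37  34 617] [ 0.4761737  -0.16311289  0.06      ] [ 0.47515739 -0.16050986  0.07      ]
```

View pics/w1.png

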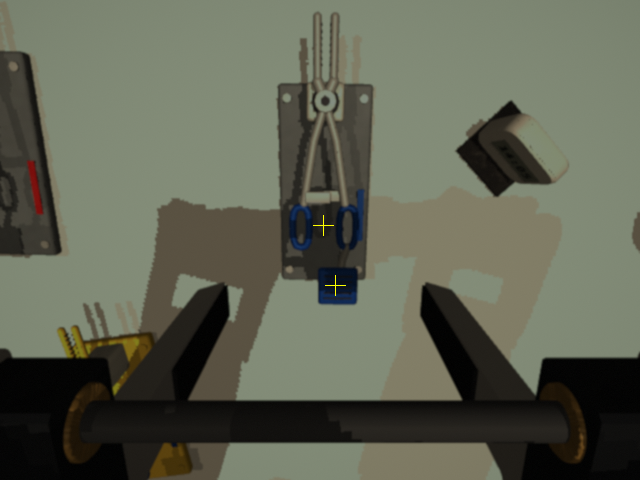

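The markers fall on the ring midpoint (about 323,226) and the plate (about 337,285), and both fingers clear the rings. Descending and squeezing.

Request:
move_arm(increments=[[1, 0, 0, 0.5, 0, 0, 0], [1, 0, 0, 0.5, 0, 0, 0], [1, 0, 0, 0.5, 0, 0, 0], [1, 0, 0, 0.5, 0, 0, 0], [1, 0, 0, 0.5, 0, 0, 0], [1, 0, 0, 0.4, 0, 0, 0], [1, 0, 0, 0.4, 0, 0, 0], [1, 0, 0, 0, 0, 0, 0], [1, 0, 0, 0, 0, 0, 0], [0.65, 0, 0, 0, 0, 0, 0], [0.6, 0, 0, 0, 0, 0, 0], [0.55, 0, 0, 0, 0, 0, 0], [0.5, 0, 0, 0, 0, 0, 0], [0.45, 0, 0, 0, 0, 0, 0], [0.45, 0, 0, 0, 0, 0, 0], [0.45, 0, 0, 0, 0, 0, 0], [0.45, 0, 0, 0, 0, 0, 0], [0.45, 0, 0, 0, 0, 0, 0]], force=25)

```text
time_s: 4.45
ee_pos: [0.5309, -0.156, 0.0401]
eef_rot: [-3.141, 0.002, -0.081]
force: [-6.1, 0.1, 1.1]
grip_width: 0.0425
grip_force: 7.5
```

Request:
move_arm(increments=[[0.5, 0, 0, 0, 0, 0, 0], [0.6, 0, 0, 0, 0, 0, 0], [0.8, 0, 0, 0, 0, 0, 0], [1, 0, 0, 0, 0, 0, 0], [1, 0, 0, 0, 0, 0, 0], [1, 0, 0, 0, 0, 0, 0], [1, 0, 0, 0, 0, 0, 0], [1, 0, 0, 0, 0, 0, 0], [1, 0, 0, -0.5, 0, 0, 0], [1, 0, 0, -0.6, 0, 0, 0], [1, 0, 0, -0.6, 0, 0, 0], [1, 0, 0, -0.6, 0, 0, 0], [1, 0, 0, -0.6, 0, 0, 0], [1, 0, 0, 0, 0, 0, 0], [1, 0, 0, 0, 0, 0, 0]])

```text
time_s: 5.95
ee_pos: [0.5317, -0.1562, 0.1855]
eef_rot: [3.141, -0.001, -0.081]
force: [-0.8, -0.1, -0.7]
grip_width: 0.0941
grip_force: 0.0
```

```bash
cat > look.py <<'E'
from h import *
import sys
from scipy.spatial.transform import Rotation as Ro
o=ctrl.get_obs();p=ctrl.camera("wrist")
B=np.eye(4);B[:3,:3]=Ro.from_euler('xyz',o['eef_rot']).as_matrix();B[:3,3]=o['ee_pos'];T=B@p["tool_from_camera"]
print(o['time_s'],o['ee_pos'],o['eef_rot'],o['force'])
m=blue(p["color"]);n,l,s,ce=cv2.connectedComponentsWithStats(m)
for i in range(1,n):
    if s[i,4]>60: x,y,w,h=s[i,:4];print(s[i],ray(p,T,(x+w/2-.5,y+h/2-.5),.06)[:2],ray(p,T,(x+w/2-.5,y+h/2-.5),.07)[:2])
cv2.imwrite(sys.argv[1],cv2.resize(p["color"][60:320,200:480],None,fx=2,fy=2))
E
python3 look.py pics/w2.png
```

```text
5.95 [ 0.53165128 -0.15615251  0.1854691 ] [ 3.14146022e+00 -6.35119691e-04 -8.12344028e-02] [-0.82042954 -0.08760589 -0.73733629]
[358 193   8  54 336] [ 0.53971661 -0.18625644] [ 0.54213422 -0.18550613]
[296 211  24  49 520] [ 0.53061027 -0.14279805] [ 0.53332612 -0.14347101]
[333 211  17   7  72] [ 0.54543565 -0.17051968] [ 0.54766596 -0.17028476]
[305 276  40  40 861] [ 0.477508   -0.15198565] [ 0.48196294 -0.15235771]
```

View pics/w2.png

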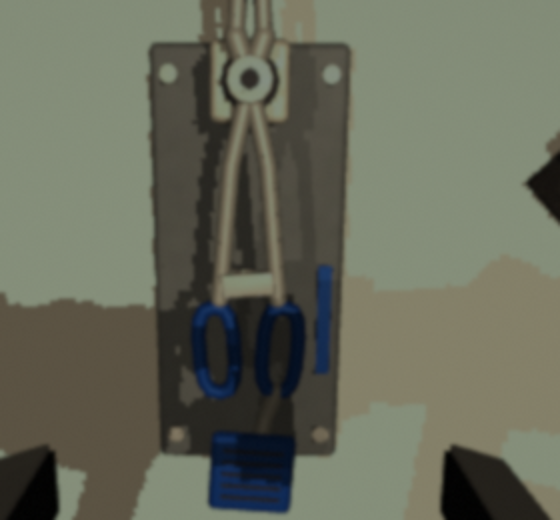

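Locked on the second tooth with nothing touching it (rings about 63 crop px apart, previously about 96). The plate is centred at crop (252,472). Now closing the gripper and moving above the plate.

Request:
move_arm(increments=[[0, -0.25, 0.015, 0, 0, 0, 0], [0, -0.25, 0.015, 0, 0, 0, 0], [0, -0.25, 0.015, 0, 0, 0, 0], [0, -0.263, 0.015, 0, 0, 0, 0], [0, 0, 0, 0, 0, 0, 0], [0, 0, 0, 0, 0, 0, 0], [0, 0, 0, 0, 0, 0, 0], [0, 0, 0, 0, 0, 0, 0], [0, 0, 0, 0, 0, 0, 0], [0, 0, 0, 0.5, 0, 0, 0], [0, 0, 0, 0.5, 0, 0, 0], [0, 0, 0, 0.5, 0, 0, 0], [0, 0, 0, 0.4, 0, 0, 0], [0, 0, 0, 0.2, 0, 0, 0], [0, 0, 0, 0, 0, 0, 0], [0, 0, 0, 0, 0, 0, 0]])

```text
time_s: 7.6
ee_pos: [0.4814, -0.1552, 0.0812]
eef_rot: [3.141, -0.001, -0.081]
force: [0.5, -0.1, -0.5]
grip_width: 0.0003
grip_force: 0.0
```

Run:
```python
from h import *
o=ctrl.get_obs();print(o['ee_pos'],o['force'],o['grip_width'])
p=ctrl.camera("scene");cv2.imwrite("pics/s2.png",cv2.resize(p["color"][150:290,280:440],None,fx=4,fy=4,interpolation=cv2.INTER_CUBIC))
```

```text
[ 0.48136736 -0.15520038  0.08120829] [ 0.50272452 -0.11714743 -0.50633814] 0.0003131677123006123
```

View pics/s2.png

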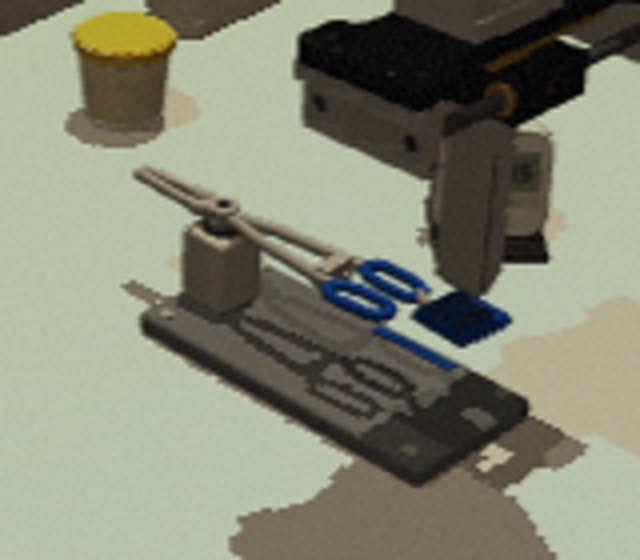

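The closed fingers hover just above the plate (tip at about 480,290, plate at about 462,317) and the handles are still shut. Pressing down.

Request:
move_arm(increments=[[0, 0, 0, 0.2, 0, 0, 0], [0, 0, 0, 0.07, 0, 0, 0], [0, 0, 0, 0.07, 0, 0, 0], [0, 0, 0, 0.07, 0, 0, 0], [0, 0, 0, 0.06, 0, 0, 0], [0, 0, 0, 0.05, 0, 0, 0], [0, 0, 0, 0, 0, 0, 0], [0, 0, 0, 0, 0, 0, 0], [0, 0, 0, 0, 0, 0, 0]])

```text
time_s: 8.55
ee_pos: [0.481, -0.1551, 0.0546]
eef_rot: [3.142, -0.0, -0.081]
force: [-0.0, 0.4, 3.9]
grip_width: 0.0004
grip_force: 1.6
```

Run:
```python
from h import *
o=ctrl.get_obs();print(o['ee_pos'],o['force'],o['grip_width'])
p=ctrl.camera("scene");cv2.imwrite("pics/s3.png",cv2.resize(p["color"][150:290,280:440],None,fx=4,fy=4,interpolation=cv2.INTER_CUBIC))
```

```text
[ 0.4810005  -0.15507018  0.0546157 ] [-0.02720798  0.4080302   3.94175387] 0.00036631455999974554
```

View pics/s3.png

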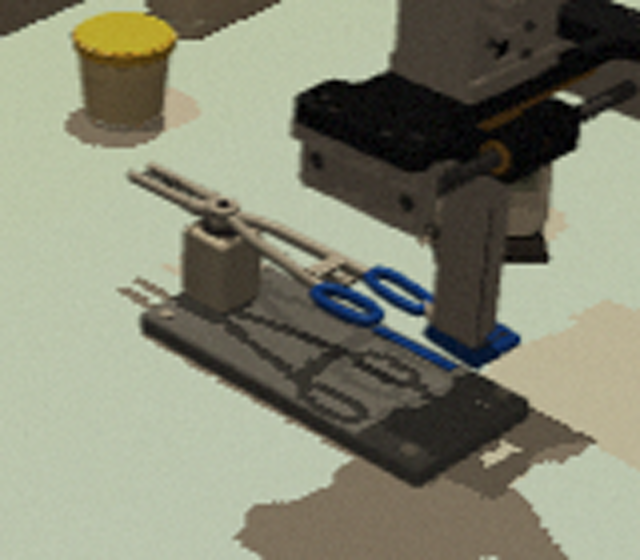

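The rings have spread and the jaws are open. I'll drag slightly outward while pressed to avoid a re-catch, then rise.

Request:
move_arm(increments=[[0, 0, 0.06, 0, 0, 0, 0], [0, 0, 0.06, 0, 0, 0, 0], [0, 0, 0, 0, 0, 0, 0], [0, 0, 0, -0.1, 0, 0, 0], [0, 0, 0, -0.1, 0, 0, 0], [0, 0, 0, -0.1, 0, 0, 0], [0, 0, 0, -0.2, 0, 0, 0], [0, 0, 0, -0.5, 0, 0, 0], [0, 0, 0, -0.6, 0, 0, 0], [0, 0, 0, -0.6, 0, 0, 0], [0, 0, 0, -0.5, 0, 0, 0], [0, 0.5, 0, 0, 0, 0, 0], [0, 0.5, 0, 0, 0, 0, 0], [1, 0, 0, 0, 0, 0, 0], [1, 0, 0, 0, 0, 0, 0], [1, 0, 0, 0, 0, 0, 0], [1, 0, 0, 0, 0, 0, 0], [1, 0, 0, 0, 0, 0, 0]])

```text
time_s: 10.4
ee_pos: [0.5299, -0.1651, 0.1897]
eef_rot: [3.142, -0.0, -0.081]
force: [0.7, -0.2, 0.0]
grip_width: 0.0371
grip_force: 0.0
```

```bash
python3 look.py pics/w3.png
python3 - <<'E'
from h import *
p=ctrl.camera("top");print([(d["conf"],d["centre"],d["mask"].sum()) for d in ctrl.cut_out("red_handles",p)])
E
```

```text
10.4 [ 0.52994446 -0.16510689  0.18972753] [ 3.14151671e+00 -2.30649973e-04 -8.13827855e-02] [ 0.65695262 -0.2052178   0.0077369 ]
[326 191  29  53 493] [ 0.54036104 -0.17860046] [ 0.54267198 -0.17839787]
[277 207  23  48 572] [ 0.53271038 -0.13620136] [ 0.53526846 -0.13736839]
[307 273  40  38 919] [ 0.47734297 -0.16273552] [ 0.48168958 -0.16304541]
[(0.69, [209.1, 215.0], np.int64(480))]
```

View pics/w3.png

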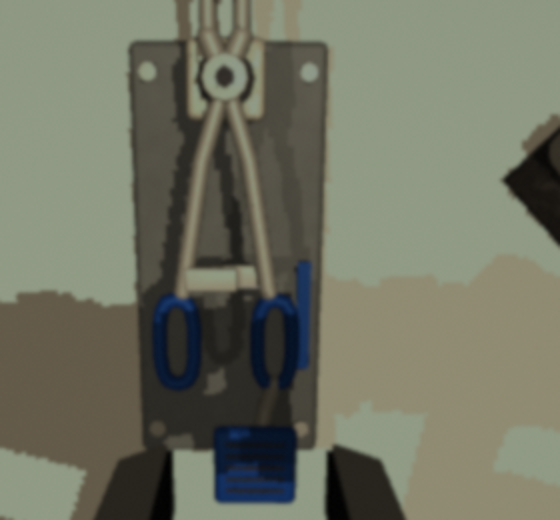

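The handles are fully open again (rings at about 176 and 274, plate back in its original place), the robot is clear, and the red clamp was never approached.

```bash
python3 -c "
from station import ctrl
print(ctrl.hand_in())"
```

```text
the job is handed in; nothing more can be done
None
```

The blue clamp caught on its second tooth and held shut on its own. Pressing its thumb plate then let it spring fully open. I never went near the red clamp, and the job is handed in.

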